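# Put the condiment containers back on their own mats

## Task

The four condiment containers on the serving counter stand on the wrong cork mats: put each one upright in the middle of the mat of its own outline, the wide round tin on the large round mat, the slim shaker on the small round mat, the square jar on the square mat and the oblong caddy on the oblong mat. Only one container fits on a mat at a time, so use the bare white board as the halfway place, and never stand or drop a container on the bare counter. Leave the white cup where it is and upright.

Things in the scene. Friction and masses are not known exactly. Their poses are not given: they have to be found in the camera images.
- tin_mid (a point): Wide low round steel tin, diameter 62 mm, 50 mm high, about 0.2 kg. Origin: on its vertical axis, half-way up. z points up.
- shaker_mid (a point): Slim tall round steel shaker, diameter 38 mm, 90 mm high, about 0.15 kg. Origin: on its vertical axis, half-way up. z points up.
- jar_mid (a point): Square white porcelain jar with a flat wooden top, 54 x 54 mm, 74 mm high, about 0.3 kg. Origin: on its vertical axis, half-way up. z points up, x and y are square to its sides.
- caddy_mid (a point): Oblong white porcelain caddy with a flat wooden top, 84 mm long (its x) by 44 mm wide (its y), 60 mm high, about 0.26 kg. Origin: on its vertical axis, half-way up. z points up.
- mat_big_round: Large round cork mat, diameter 136 mm, 12 mm thick, place of the tin. Fixed to the counter; its top is level. Origin: centre of its underside, so its top lies 12 mm above the origin.
- mat_small_round: Small round cork mat, diameter 96 mm, 12 mm thick, place of the shaker. Fixed to the counter; its top is level. Origin: centre of its underside, so its top lies 12 mm above the origin.
- mat_square: Square cork mat, 106 x 106 mm (sides along its x and y), 12 mm thick, place of the jar. Fixed to the counter; its top is level. Origin: centre of its underside, so its top lies 12 mm above the origin.
- mat_oblong: Oblong cork mat, 150 mm along its x, 76 mm along its y, 12 mm thick, place of the caddy. Fixed to the counter; its top is level. Origin: centre of its underside, so its top lies 12 mm above the origin.
- board: Plain white plastic board, 150 mm along its x, 120 mm along its y, 12 mm thick, empty at the start: the halfway place. Fixed to the counter; its top is level. Origin: centre of its underside, so its top lies 12 mm above the origin.
- cup_mid (a point): Small open white porcelain cup, rim diameter 60 mm, 65 mm high, standing loose among the mats; to be left alone. Origin: on its axis, half-way up.
Not all that is in view belongs to the job. Leave any purple or turquoise look-alike of the board alone.

How it is judged:
By the outcome, as a careful person would: the job done as asked, in the order asked, and still so for the second after the job is handed in, with the robot touching nothing.
It also fails if it takes over 131 s, if anything falls off the work surface, if the arm or the gripper's body presses on something with over 40 N, if the wrist force passes 120 N, or if a joint passes its speed limit or range.

## Robot

A 6-joint arm with a two-finger parallel gripper is mounted at the origin on the work surface. World frame = base frame: x ahead of the robot, y to its left, z up, the work surface at z = 0. Lengths are in m, angles in degrees, forces in N, time in s.
With the tool pointing down it reaches from about 0.325 to 0.925 m from the base axis. Payload 3.1 kg.
Tool frame: the origin (TCP) lies on the front face of the gripper's body, between the roots of the fingers; the fingertips stand 73 mm ahead of it and the grasp point (between the pads) lies 54 mm ahead of it; z points along the fingers, y is the line along which they close (so a half turn about z gives the same grasp; the last joint's range is limited). The gripper opens to 85 mm and grips with 20 to 120 N. Pads are 22 mm wide; open, the fingers measure 114 mm over their backs; the gripper's body (76 mm by 85 mm) begins 54 mm behind the grasp point. The pads swing forward as they close: fully open they stand 13 mm farther back than shut.
Start: joints at [-78.106, 12.427, 92.441, -0, 75.132, -6.429], TCP at [0.197, -0.593, 0.304] pointing down, gripper open.
Joint ranges: [-157.48, 157.48], [-44.54, 120.13], [17.64, 146.25], [-64.5, 244.5], [7.68, 150.69], [-147.95, 147.95]. Speed limits (degrees/s): [159.86, 159.86, 180, 180, 180, 180].

## Interface

Orientations are given as [roll, pitch, yaw] about the fixed x, y, z axes, in that order (R = Rz(yaw) Ry(pitch) Rx(roll)).
In Python, from rig import * gives the robot as it stands. Calls block until the motion is done:
- move_ptp(position, orientation): joint-space move of the TCP to a pose.
- move_straight(position, ori=None, max_speed=0.15): straight line of the TCP; ori=None keeps the orientation; max_speed is the mean speed in m/s.
- goto_joints(angles): joint-space move.
- set_gripper(opening, effort=None): finger opening in m; effort is the grip in N (None keeps the last); returns when the fingers have stopped.
- sleep(seconds).
- inverse_kinematics(position, orientation): joint angles nearest the present ones, or None.
- observe(): the state.
- get_image(name): name is "scene" or "top" or "wrist"; returns a dict with "frame" (420x560x3 uint8, blue, green, red), "fov_y" (degrees; the focal length in pixels is half the picture's height over the tangent of half this angle, whatever the lens; pixels are square), "cx", "cy" (the principal point, pixels), "dist" ([k1, k2, p1, p2, k3] as OpenCV has them; the pictures are not rectified), "R" (3x3) and "t" (3): a world point X has camera coordinates R X + t; the wrist camera has in their place "hand_eye" (4x4, takes a point from camera to tool coordinates, whose origin is the TCP and whose axes are the flange's). Camera axes: x right, y down, z forward; pixel columns grow to the right and rows downward; lengths in m; the calibration is good to about 2 mm. A picture is of the moment at which its call begins: read the wrist's pose just before it. There is no depth.
A pose or a line that the arm cannot do raises Unreachable and nothing moves.
- hand_in(): hands the job in; it is judged then, once.
The state is a dict: "clock": time; "joint_positions": joint angles; "qd": joint speeds; "tau": joint torques, N m; "eef_pos": TCP position; "tcp_rot": TCP orientation; "force": force on the tool from outside, world axes, zero at the start; "wrist_torque": the same for the moment, N m; "width": finger opening in m; "grip_force": force on a finger pad.
Only numpy, scipy, OpenCV 4.12 (cv2) and the standard library are available. Lean on these libraries where they do the work, as an engineer would, in place of code of your own. Each camera call takes 0.05 s, during which the arm holds its last target. There are 200 camera calls.

## Working session

There is one attempt and no reset: what is moved stays moved. The work goes in short steps, each a Python script; the robot and the scene stay as the last script left them, time stands still between calls to the robot, and variables do not carry over. Pictures are saved under pics/ and viewed, at most 14 in all, crops included, and the job is handed in when it is done.

```bash
ls; mkdir -p pics
python3 - <<'E'
from rig import *
import cv2
for n in ["scene","top","wrist"]:
    d=get_image(n); cv2.imwrite(f"pics/{n}0.png",d["frame"])
    print(n,{k:(v if not hasattr(v,'tolist') else v.tolist()) for k,v in d.items() if k!="frame"})
print(observe())
E
```

```text
pics
scene {'fov_y': 56.33800274029164, 'cx': 280.199697843092, 'cy': 210.63147171759866, 'dist': [-0.01132611007512077, 0.0, 0.0, 0.0, 0.0], 'R': [[0.5457110307797429, 0.8379258012350679, -0.008934344401241748], [0.7036601060955181, -0.46400615399832085, -0.5381084873344139], [-0.45504057618519556, 0.2873649955653195, -0.8428282347838079]], 't': [-0.22771120173629647, -0.2501832121161635, 1.2194809526796477]}
top {'fov_y': 49.48934694528456, 'cx': 282.92599165062705, 'cy': 215.35281156605146, 'dist': [-0.11262429128616022, 0.0, 0.0, 0.0, 0.0], 'R': [[-0.02922927740389062, -0.9995429934207015, -0.00771061904320865], [-0.9954208715226048, 0.029809352051084058, -0.09082230490068029], [0.09101064706738451, 0.00502064078356683, -0.9958372634554794]], 't': [0.021757506147344556, 0.41185814428513146, 0.9515766854072333]}
wrist {'fov_y': 62.97689162719497, 'cx': 281.7176637900156, 'cy': 207.82190207872645, 'dist': [-0.07769494832858333, 0.0, 0.0, 0.0, 0.0], 'hand_eye': [[0.00019155658274010577, -0.9636323854470203, -0.26723133989814607, 0.06628042771008394], [0.9999999542010493, 0.0001219735531964072, 0.0002769843835204637, 0.001430565447936849], [-0.00023431596617068734, -0.2672313807174134, 0.9636323646785064, -0.07010693036308674], [0.0, 0.0, 0.0, 1.0]]}
{'clock': 0.15, 'joint_positions': array([-7.81053808e+01,  1.24665244e+01,  9.25098644e+01,  3.63404985e-04,
        7.51348084e+01, -6.42950712e+00]), 'qd': array([-0.06990605, -0.07869132, -0.22310431,  0.09022655,  0.05642174,
       -0.09503311]), 'tau': array([-6.98359054e-04, -3.97452414e+01, -3.04417276e+01, -1.42555464e-04,
        5.84359441e-03, -1.81916242e-06]), 'eef_pos': array([ 0.19640171, -0.59279927,  0.3028486 ]), 'tcp_rot': array([-1.79889541e+02, -1.28007960e-02,  1.83240204e+01]), 'force': array([ 0.03630967, -0.00306934, -0.32129891]), 'wrist_torque': array([-0.02086726, -0.03541805,  0.07489099]), 'grip_force': 0.0, 'width': 0.08510058131145311}
```

View pics/top0.png

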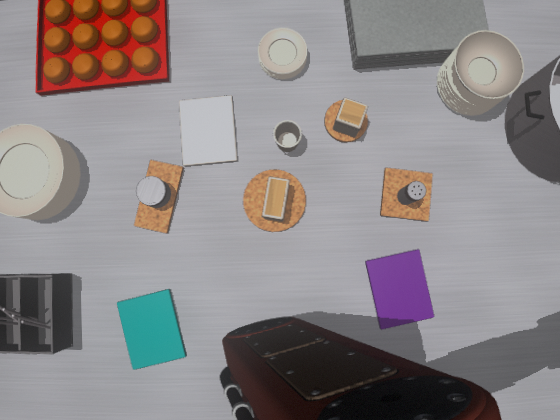

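View pics/scene0.png

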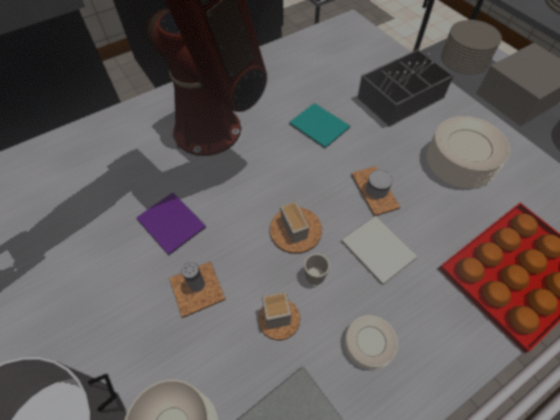

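```bash
cat > h.py <<'E'
from rig import *
import numpy as np, cv2
from scipy.spatial.transform import Rotation as Ro
def K(d):
    f=d["frame"].shape[0]/2/np.tan(np.radians(d["fov_y"]/2)); return np.array([[f,0,d["cx"]],[0,f,d["cy"]],[0,0,1]])
def shot(n):
    s=observe(); d=get_image(n)
    if n=="wrist":
        T=np.eye(4); T[:3,:3]=Ro.from_euler("xyz",s["tcp_rot"],degrees=True).as_matrix(); T[:3,3]=s["eef_pos"]
        C=T@d["hand_eye"]; d["R"]=C[:3,:3].T; d["t"]=-C[:3,:3].T@C[:3,3]
    d["R"]=np.array(d["R"]); d["t"]=np.array(d["t"]); return d
def rays(d,px):
    u=cv2.undistortPoints(np.array(px,float).reshape(-1,1,2),K(d),np.array(d["dist"]))[:,0]
    return -d["R"].T@d["t"], np.c_[u,np.ones(len(u))]@d["R"]
def plane(d,px,z):
    o,r=rays(d,px); return (o+r*((z-o[2])/r[:,2])[:,None])[:,:2]
def tri(d1,p1,d2,p2):
    o1,r1=rays(d1,[p1]); o2,r2=rays(d2,[p2]); A=np.c_[r1[0],-r2[0]]
    k=np.linalg.lstsq(A,o2-o1,rcond=None)[0]; a=o1+r1[0]*k[0]; b=o2+r2[0]*k[1]
    return (a+b)/2, np.linalg.norm(a-b)
E
python3 - <<'E'
from h import *
import pickle
d=shot("top"); 
for n,p in dict(big=(274,200),small=(346,121),sq=(407,194),obl=(159,196),board=(208,130),cup=(288,136)).items(): print(n,plane(d,[p],.012).round(3))
W={"top":d,"scene":shot("scene")}
for i,y in enumerate((.13,-.13)):
    for z in (.5,.45,.4,.36):
        try: move_ptp([.52,y,z],[180,0,0]); break
        except Unreachable: pass
    print(z,observe()["clock"]); sleep(.2); W[i]=shot("wrist"); cv2.imwrite(f"pics/w{i}.png",W[i]["frame"])
pickle.dump(W,open("W.pkl","wb"))
E
```

```text
big [[0.447 0.028]]
small [[ 0.617 -0.135]]
sq [[ 0.451 -0.261]]
obl [[0.463 0.278]]
board [[0.606 0.169]]
cup [[ 0.587 -0.007]]
0.5 3.125
0.5 4.3917
```

View pics/w0.png

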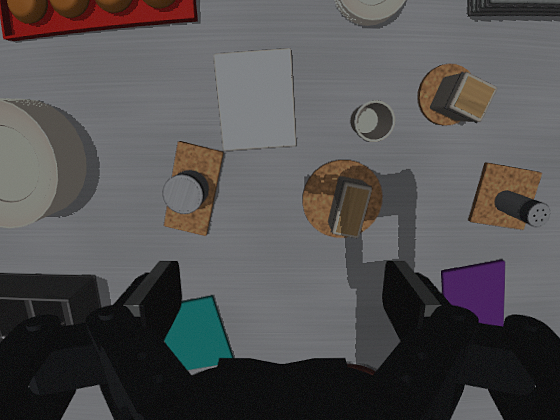

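View pics/w1.png

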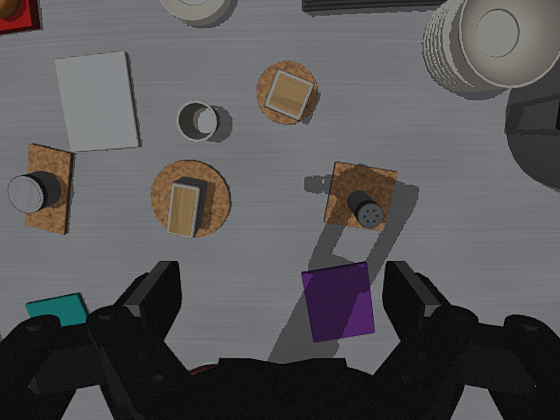

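```bash
cat > m.py <<'E'
from h import *
import pickle
W=pickle.load(open("W.pkl","rb"))
seeds={"top":dict(tin=(153,191),shaker=(415,190),jar=(352,114),caddy=(276,193),big=(274,200),small=(346,121),sq=(407,194),obl=(159,196),board=(208,130)),
0:dict(tin=(184,193),shaker=(537,214),jar=(469,97),caddy=(351,208),big=(342,199),small=(447,95),sq=(506,197),obl=(194,188),board=(256,100)),
1:dict(tin=(27,193),shaker=(369,215),jar=(290,92),caddy=(184,209),big=(190,199),small=(288,93),sq=(361,196),obl=(50,188),board=(97,101))}
def comp(mask,s,R):
    m=np.zeros_like(mask); cv2.circle(m,s,R,255,-1); m&=mask
    cs,_=cv2.findContours(m,cv2.RETR_EXTERNAL,cv2.CHAIN_APPROX_NONE); return [c for c in cs if len(c)>12]
tiles=[];out={}
for v,d in ((v,W[v]) for v in seeds):
    im=d["frame"]; hsv=cv2.cvtColor(im,cv2.COLOR_BGR2HSV); S=seeds[v]; vis=cv2.resize(im,None,fx=3,fy=3)
    for n in ("jar","caddy","big"): 
        x,y=S[n]; print(v,n,"hsv",np.median(hsv[y-2:y+3,x-2:x+3].reshape(-1,3),0) if n!="big" else np.median(hsv[y-2:y+3,x-26:x-20].reshape(-1,3),0))
    for n in ("tin","shaker"):
        x,y=S[n]; w=40; x0=max(x-w,0);y0=y-w; g=cv2.cvtColor(im[y0:y+w,x0:x+w],cv2.COLOR_BGR2GRAY); g=cv2.resize(g,None,fx=4,fy=4,interpolation=cv2.INTER_CUBIC)
        r=(58,100) if n=="tin" else (32,62)
        c=cv2.HoughCircles(cv2.GaussianBlur(g,(7,7),0),cv2.HOUGH_GRADIENT,1.5,10,param1=80,param2=15,minRadius=r[0],maxRadius=r[1])
        if c is None: print("none",v,n); continue
        c=[k for k in c[0] if np.hypot((k[0]+.5)/4-.5+x0-x,(k[1]+.5)/4-.5+y0-y)<9][:1]
        for k in c:
            p=((k[0]+.5)/4-.5+x0,(k[1]+.5)/4-.5+y0,k[2]/4); out[v,n]=p; print(v,n,np.round(p,2))
            cv2.circle(vis,(int(p[0]*3+1),int(p[1]*3+1)),int(p[2]*3),(0,255,0),1)
    for n in ("tin","shaker","jar"):
        x,y=np.array(S[n])*3; x=min(max(x,132),1680-132); y=max(y,99); tiles.append(cv2.resize(vis[y-99:y+99,x-132:x+132],(264,198)))
cv2.imwrite("pics/m1.png",np.vstack([np.hstack(tiles[i:i+3]) for i in (0,3,6)]))
E
python3 m.py
```

```text
top jar hsv [ 16. 112. 186.]
top caddy hsv [ 17. 116. 192.]
top big hsv [ 14.  125.  189.5]
top tin [149.94 189.81  14.63]
top shaker [417.19 188.81  10.29]
0 jar hsv [ 17. 111. 126.]
0 caddy hsv [ 17. 110.  78.]
0 big hsv [ 14.  128.5 122.5]
0 tin [182.06 194.81  20.09]
0 shaker [542.19 216.94  14.45]
1 jar hsv [ 17. 112. 130.]
1 caddy hsv [ 17. 111. 129.]
1 big hsv [ 14. 130. 124.]
1 tin [ 23.06 191.81  16.11]
1 shaker [370.44 215.31  12.35]
```

View pics/m1.png

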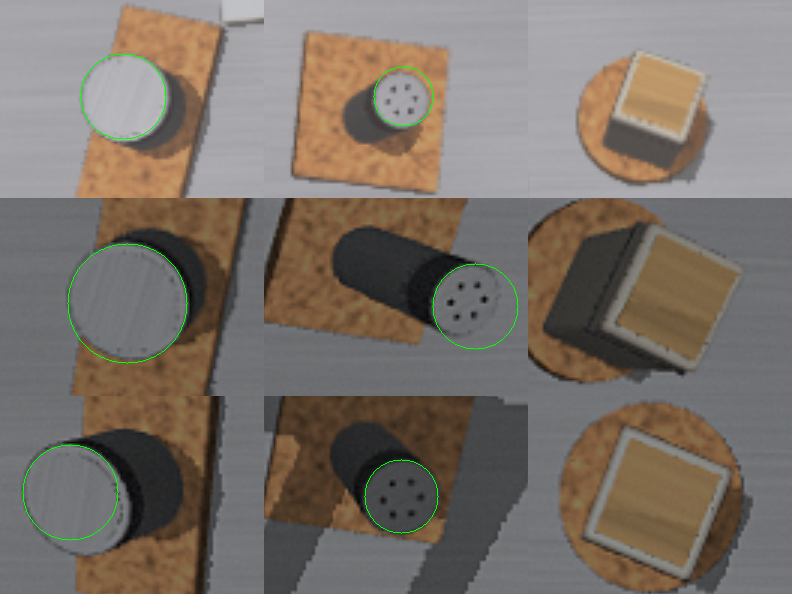

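```bash
cat > m2.py <<'E'
exec(open("m.py").read().split("tiles=")[0])
P={v:{} for v in seeds}; C={v:{} for v in seeds}
P[0]["tin"]=(182.06,194.81);P[1]["tin"]=(25.3,194.3);P["top"]["tin"]=(149.9,189.8)
def pick(mask,s,R):
    cs=comp(mask,s,R); return max(cs,key=cv2.contourArea)
for v in seeds:
    d=W[v]; im=d["frame"]; b=cv2.medianBlur(im,5); hsv=cv2.cvtColor(b,cv2.COLOR_BGR2HSV); S=seeds[v]
    k=.75 if v=="top" else 1
    cork=cv2.inRange(cv2.cvtColor(cv2.GaussianBlur(im,(3,3),0),cv2.COLOR_BGR2HSV),(7,75,30),(23,255,255))
    wood=cv2.morphologyEx(cv2.inRange(hsv,(15,85,45),(20,140,255)),cv2.MORPH_OPEN,np.ones((5,5)))
    for n,R in (("jar",28),("caddy",36)):
        c=pick(wood,S[n],int(R*k)); C[v][n]=c; P[v][n]=cv2.minAreaRect(c)[0]
    for n,R in (("big",52),("small",42),("sq",55),("obl",60)):
        c=cv2.convexHull(np.vstack([c for c in comp(cork,S[n],int(R*k)) if cv2.contourArea(c)>30])); C[v][n]=c
        P[v][n]=cv2.minEnclosingCircle(c)[0] if n in("big","small") else cv2.minAreaRect(c)[0]
    bm=cv2.morphologyEx(cv2.inRange(hsv,(0,0,int(hsv[S["board"][1],S["board"][0],2])-12),(180,60,255)),cv2.MORPH_OPEN,np.ones((5,5)))
    C[v]["board"]=pick(bm,S["board"],int(75*k)); P[v]["board"]=cv2.minAreaRect(C[v]["board"])[0]
    x,y=S["shaker"]; g=cv2.cvtColor(im,cv2.COLOR_BGR2GRAY); bh=cv2.morphologyEx(g,cv2.MORPH_BLACKHAT,np.ones((5,5))).astype(float)
    mk=np.zeros(g.shape); cv2.circle(mk,(x+1,y),int(9*k)+1,1,-1); bh*=mk; bh[bh<12]=0; mo=cv2.moments(bh); P[v]["shaker"]=(mo["m10"]/mo["m00"],mo["m01"]/mo["m00"])
for n in P[0]:
    a,e=tri(W[0],P[0][n],W[1],P[1][n]); a2,e2=tri(W["top"],P["top"][n],W[1],P[1][n])
    z={"tin":.062,"shaker":.102,"jar":.086,"caddy":.072}.get(n,.012)
    print(n,"tri",a.round(4),"gap",round(e,4),"top-w1 z",a2[2].round(3),"| planes",*[plane(W[v],[P[v][n]],z)[0].round(4) for v in P])
    if n in("tin","shaker"): continue
    for v in P:
        q=plane(W[v],C[v][n].reshape(-1,2),z).astype(np.float32)*1000
        if n in("big","small"): r=cv2.minEnclosingCircle(q)
        else: r=cv2.minAreaRect(q)
        print("   ",v,*[np.round(t,1) for t in r])
pickle.dump((P,C),open("PC.pkl","wb"))
E
python3 m2.py
```

```text
tin tri [0.4667 0.2808 0.0598] gap 0.0009 top-w1 z 0.06 | planes [0.4697 0.2832] [0.4668 0.2802] [0.4677 0.279 ]
jar tri [ 0.6125 -0.1396  0.0855] gap 0.0003 top-w1 z 0.087 | planes [ 0.6146 -0.1357] [ 0.6126 -0.1393] [ 0.6123 -0.1396]
    top [ 614.6 -135.8] [47.  42.4] 69.2
    0 [ 612.4 -139.6] [43.2 43.4] 67.7
    1 [ 612. -140.] [44.1 43.7] 67.9
caddy tri [0.4441 0.0211 0.0731] gap 0.0005 top-w1 z 0.076 | planes [0.4463 0.0211] [0.4435 0.0209] [0.444  0.0214]
    top [446.4  21.1] [35.6 76.4] 79.1
    0 [442.7  21. ] [34.7 74. ] 78.7
    1 [443.2  21.5] [33.4 74. ] 79.0
big tri [0.4473 0.0253 0.0055] gap 0.0004 top-w1 z 0.002 | planes [0.4462 0.0276] [0.4487 0.0265] [0.4491 0.0235]
    top [446.8  27.7] 67.3
    0 [445.9  25.9] 68.4
    1 [446.1  25.1] 68.7
small tri [ 0.6175 -0.1382  0.0276] gap 0.0019 top-w1 z 0.013 | planes [ 0.6209 -0.1361] [ 0.6174 -0.1459] [ 0.6194 -0.1385]
    top [ 620.6 -136.8] 50.0
    0 [ 618.4 -146.4] 59.2
    1 [ 618.5 -137.6] 47.4
sq tri [ 0.4507 -0.2643  0.0047] gap 0.0003 top-w1 z 0.008 | planes [ 0.4514 -0.259 ] [ 0.4523 -0.2593] [ 0.4526 -0.2626]
    top [ 451.7 -259.1] [105.3 105.1] 81.5
    0 [ 451.8 -259.4] [110.  104.9] 81.4
    1 [ 451.7 -262. ] [105.9 105.4] 81.6
obl tri [0.4647 0.2794 0.0045] gap 0.0005 top-w1 z 0.002 | planes [0.4636 0.2798] [0.4666 0.2774] [0.466 0.274]
    top [463.8 279.9] [ 75.8 148.7] 75.9
    0 [463.7 277.2] [ 75.7 149.5] 75.8
    1 [463.7 274.9] [ 79.6 150.2] 75.7
board tri [0.608  0.1693 0.0102] gap 0.0021 top-w1 z 0.007 | planes [0.6071 0.1714] [0.609  0.1691] [0.6069 0.1683]
    top [607.8 171.2] [146.8 115.5] 3.6
    0 [607.1 168.9] [147.1 117.6] 3.6
    1 [606.3 168.4] [148.3 117.3] 3.5
shaker tri [ 0.4459 -0.2578  0.1023] gap 0.0 top-w1 z 0.105 | planes [ 0.4473 -0.2557] [ 0.4458 -0.258 ] [ 0.4458 -0.2579]
```

```bash
cat > t.py <<'E'
from h import *
def transfer(name,src,dst,yaw0,yaw1,gz,wid,grip=45,hi=.26):
    down=lambda p,z,y: ([p[0],p[1],z],[180,0,y])
    move_ptp(*down(src,hi,yaw0)); 
    move_straight([*src,gz+.054],max_speed=.2); a=observe()
    set_gripper(max(wid-.02,0),grip); sleep(.1); b=observe()
    print(name,"grasp z",a["eef_pos"].round(4),"width",round(b["width"],4),"gf",round(b["grip_force"],1),"F",b["force"].round(1))
    assert abs(b["width"]-wid)<.006
    move_straight([*src,hi],max_speed=.25); c=observe(); assert abs(c["width"]-wid)<.006
    move_ptp(*down(dst,hi,yaw1)); 
    move_straight([*dst,gz+.054+.03],max_speed=.25); move_straight([*dst,gz+.054+.001],max_speed=.06); sleep(.15); e=observe()
    print("  place",e["eef_pos"].round(4),"yaw",e["tcp_rot"].round(1),"F",e["force"].round(1),"lifted F",c["force"].round(1),"w",round(e["width"],4))
    set_gripper(.085); move_straight([*dst,hi],max_speed=.3); print("  clock",observe()["clock"])
E
python3 - <<'E'
from t import *
B=(.607,.169)
transfer("tin",(.4667,.2804),B,-14.2,0,.040,.062)
d=shot("wrist"); t=shot("top"); import pickle; pickle.dump((d,t),open("s1.pkl","wb"))
cv2.imwrite("pics/s1.png",np.vstack([d["frame"],t["frame"]])[:, :][::1] if 0 else cv2.resize(np.hstack([d["frame"],t["frame"]]),(800,300)))
E
```

```text
tin grasp z [0.4679 0.2807 0.0952] width 0.0612 gf 49.6 F [-0.2 -0.4  6.5]
  place [0.607  0.1688 0.0959] yaw [1.8e+02 1.0e-01 0.0e+00] F [-2.6 -0.1  5.7] lifted F [-0.7 -0.3 -1.9] w 0.0613
  clock 11.925
```

View pics/s1.png

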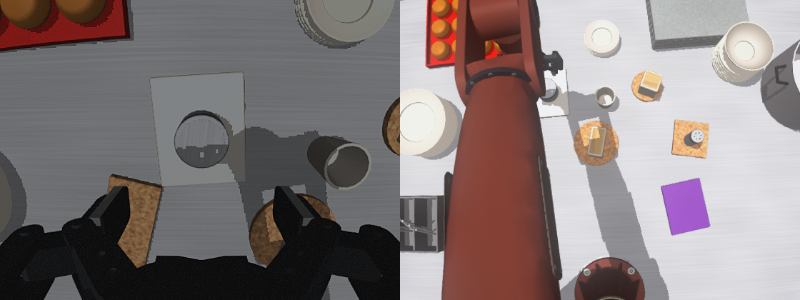

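The left half (wrist view) shows the tin upright on the board at about (202,139); the right half shows the oblong mat free and the rest undisturbed. I'll continue with the caddy and the tin.

Run:
```python
from t import *
transfer("caddy",(.4437,.0212),(.4637,.2772),-11.1,-14.2,.046,.044)
transfer("tin",(.607,.169),(.446,.0255),0,0,.040,.062)
transfer("jar",(.6124,-.1396),(.607,.169),-22.1,0,.052,.054)
transfer("shaker",(.4459,-.2578),(.6185,-.1376),-8.5,-8.5,.062,.038)
transfer("jar",(.607,.169),(.4517,-.2615),0,-8.5,.052,.054)
move_ptp([.52,.13,.5],[180,0,0]); sleep(.2); a=shot("wrist")
move_ptp([.52,-.13,.5],[180,0,0]); sleep(.2); b=shot("wrist")
goto_joints([-78.106,12.427,92.441,0,75.132,-6.429]); t=shot("top"); print(observe()["clock"])
import pickle; pickle.dump({0:a,1:b,"top":t},open("W2.pkl","wb"))
cv2.imwrite("pics/e1.png",b["frame"]); cv2.imwrite("pics/e0.png",a["frame"])
```

```text
caddy grasp z [0.4449 0.0214 0.1007] width 0.0438 gf 46.9 F [-0.2  1.2  6.2]
  place [0.4634 0.2772 0.1011] yaw [180.    0.  -14.2] F [-3.5 -1.1  4.3] lifted F [-0.2 -0.1 -2.6] w 0.0438
  clock 18.8417
tin grasp z [0.608  0.1696 0.0956] width 0.0612 gf 49.8 F [ 0.1 -1.2  6.1]
  place [0.4461 0.0253 0.0961] yaw [1.8e+02 1.0e-01 0.0e+00] F [-5.2  0.4 10.6] lifted F [-0.4  0.9 -3.2] w 0.061
  clock 25.2417
jar grasp z [ 0.6134 -0.1396  0.1076] width 0.0537 gf 48.7 F [-0.6  1.1  6.2]
  place [0.6072 0.1691 0.1079] yaw [180.   0.   0.] F [-2.5 -1.   5.6] lifted F [-0.   0.2 -2.4] w 0.0532
  clock 32.0333
shaker grasp z [ 0.4469 -0.2581  0.1169] width 0.0368 gf 44.6 F [-0.6  1.3  6.1]
  place [ 0.6184 -0.1372  0.1168] yaw [-180.     0.    -8.5] F [-1.3  1.7  0.9] lifted F [-0.2  0.1 -1.9] w 0.0374
  clock 39.2917
jar grasp z [0.6082 0.1688 0.1073] width 0.0533 gf 48.9 F [-0.  -0.6  5.9]
  place [ 0.4516 -0.2615  0.1078] yaw [-1.8e+02  1.0e-01 -8.5e+00] F [-3.1  1.7  7.1] lifted F [ 0.8 -0.2 -3. ] w 0.0535
  clock 46.825
52.2333
```

View pics/e0.png

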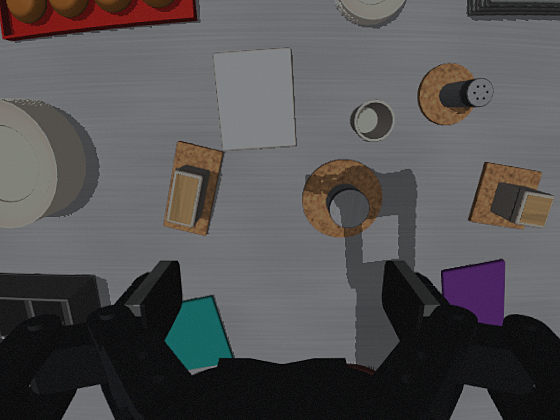

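View pics/e1.png

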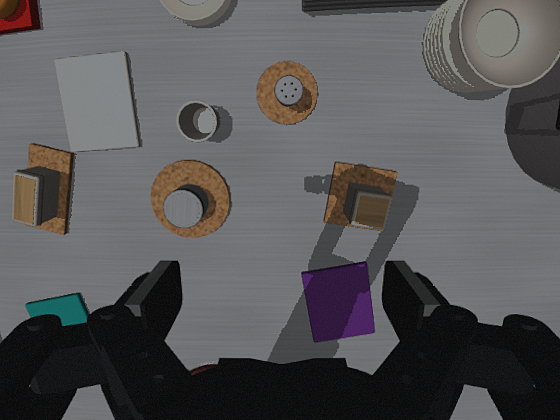

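All four stand upright on their own mats: in the second view the shaker is at (289,90), the tin at (183,209) and the jar at (371,211), and in the first the caddy is at (185,198). The cup has not moved, at (372,121) and (197,121). I'll check the centring numerically.

Run:
```python
from h import *
import pickle
W=pickle.load(open("W2.pkl","rb"))
for n,v,s,z,R,m in (("caddy",0,(185,198),.072,36,(.4637,.2772)),("jar",1,(371,211),.086,24,(.4517,-.2615))):
    hsv=cv2.cvtColor(cv2.medianBlur(W[v]["frame"],5),cv2.COLOR_BGR2HSV)
    w=cv2.morphologyEx(cv2.inRange(hsv,(15,85,45),(20,140,255)),cv2.MORPH_OPEN,np.ones((5,5))); k=np.zeros_like(w); cv2.circle(k,s,R,255,-1)
    c=max(cv2.findContours(w&k,0,cv2.CHAIN_APPROX_NONE)[0],key=cv2.contourArea)
    r=cv2.minAreaRect((plane(W[v],c.reshape(-1,2),z)*1000).astype(np.float32)); print(n,np.round(r[0],1),np.round(r[1],1),round(r[2],1),"off",np.round(np.array(r[0])-np.array(m)*1000,1))
for n,v,s,z,m in (("tin",1,(183.5,208.5),.062,(.446,.0255)),("tin",0,(348.5,206),.062,(.446,.0255)),("shaker",1,(289,90),.102,(.6185,-.1376))):
    print(n,v,"off mm",((plane(W[v],[s],z)[0]-m)*1000).round(1))
```

```text
caddy [456.5 276.8] [33.6 84.2] 75.7 off [-7.2 -0.4]
jar [ 447.9 -262.9] [43.4 43.2] 81.6 off [-3.8 -1.4]
tin 1 off mm [-1.2 -4. ]
tin 0 off mm [ 2.4 -1.1]
shaker 1 off mm [-1.6 -2.2]
```

Run:
```python
from h import *
import pickle
W=pickle.load(open("W2.pkl","rb"))
a=cv2.resize(W[0]["frame"][155:245,140:240],None,fx=4,fy=4,interpolation=cv2.INTER_CUBIC); b=cv2.resize(W[1]["frame"][155:245,0:100],None,fx=4,fy=4,interpolation=cv2.INTER_CUBIC)
cv2.imwrite("pics/c.png",np.hstack([a,b]))
```

```text
(no output)
```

View pics/c.png

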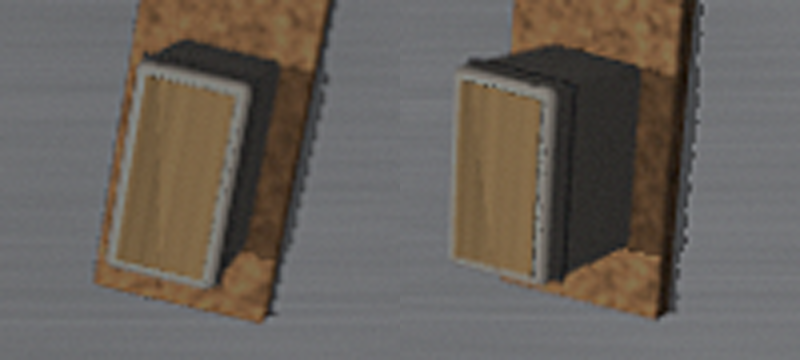

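The crop shows the caddy's rim whole, with corners (left tile) at (142,62), (248,85), (212,286) and (106,263), so the earlier mask had run onto the cork. I'll recompute from the rim corners.

Run:
```python
from h import *
import pickle
W=pickle.load(open("W2.pkl","rb"))
f=lambda c,x0:(np.array(c,float)+.5)/4-.5+[x0,155]
A=f([(142,62),(248,85),(212,286),(106,263)],140);B=f([(457-400,68),(556-400,88),(548-400,284),(450-400,262)],0)
for v,c in((0,A),(1,B)):
    q=plane(W[v],c,.072)*1000; print(q.mean(0).round(1),"off",(q.mean(0)-[463.7,277.2]).round(1),"len",np.linalg.norm(q[1]-q[2]).round(1))
print(tri(W[0],A.mean(0),W[1],B.mean(0)), observe()["clock"])
```

```text
[463.  274.5] off [-0.7 -2.7] len 80.3
[462.5 272.8] off [-1.2 -4.4] len 81.5
(array([0.46255641, 0.27544383, 0.068016  ]), np.float64(0.000527984416872539)) 52.2333
```

```bash
python3 -c "
from rig import *
print(hand_in())"
```

```text
the job is handed in; nothing more can be done
None
```

All four containers stand upright on their own mats, within about 4 mm of centre by the final wrist-camera check; the cup was not moved, and the job was handed in at about 52 s of 131 s (no verdict was returned).

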